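# Hold the medicine box unlocked with the one good key

### The arm

A 7-joint arm with a two-finger parallel gripper is mounted at the origin on the work surface. World frame = base frame: x ahead of the robot, y to its left, z up, the work surface at z = 0. Lengths are in m, angles in rad, forces in N, time in s.
With the tool pointing down it reaches from about 0.425 to 0.95 m from the base axis. Payload 4.7 kg.
Tool frame: the origin (TCP) lies midway between the tips of the shut fingers; the grasp point (between the pads) lies 19 mm behind it (arm.tcp_to_grasp is the z of the grasp point in the tool frame, in m); z points along the fingers, x is the direction in which the jaws open and shut, and the axes are right-handed (so a half turn about z gives the same grasp; the last joint's range is limited). The gripper opens to 87 mm and grips with 3 to 60 N. Pads are 19 mm wide; open, the fingers measure 117 mm over their backs; the gripper's body (75 mm by 190 mm) begins 51 mm behind the grasp point.
Start: joints at [1.266, 0.469, -0.049, 1.532, 0.024, 1.141, -0.082], TCP at [0.184, -0.649, 0.223] pointing down, gripper open.
Joint ranges: [-2.59, 2.59], [-0.33, 1.99], [-1.39, 1.29], [0.1, 2.45], [-1.04, 4.18], [0.21, 1.99], [-2.66, 2.66]. Speed limits (rad/s): [2.57, 2.57, 3.14, 3.14, 3.14, 3.14, 3.14].

### API

Orientations are given as a 3x3 rotation matrix whose columns are the frame's x, y, z axes.
In Python, from rig import arm, get_image, find_in, cut_out, pinpoint gives the robot as it stands.
- The arm moves only by the tool move_arm, never from a script. Its argument "increments" is a list that holds one entry, the list of rows, each a list of 6 numbers: the shift along the world's x, y, z in units of 25 mm (1.0 is 25 mm), then the turn, a rotation vector about the world's x, y, z in units of 5 degrees (1.0 is 5 degrees). A call has 1 to 12 rows; each row shifts and turns the commanded pose from where the row before left it; what a row does not reach is not made up. A row lasts 1/12 s, in which the tool goes at most 41.7 mm and 7.16 degrees, less where a joint would pass 70% of its speed; a pose out of reach is approached as far as the arm can. A call is refused whole if a number of a shift passes 1 or a number of a turn 1, either way. A call with a gripper value outside its range is refused whole. "gripper" is the closure, from 0 (fully open) to 1 (shut), set as the call begins (left out, the last holds). The fingers move at their own pace and stop on an object; the grip force is fixed at half the most. Time passes only in rows, so rows that do not move let the fingers close. It gives the time, the measured TCP pose, the force and the opening at its end, in the units of the state.
- arm.state(): the state, without advancing time (a new reading comes with each control period).
- get_image(name): name is "scene" or "top" or "wrist"; returns a dict with "pixels" (420x560x3 uint8, red, green, blue), "depth" (420x560 float32, m along the optical axis (not along the pixel's ray), 0 where there is no reading), "fovy" (degrees; the focal length in pixels is half the picture's height over the tangent of half this angle, whatever the lens; pixels are square), "cx", "cy" (the principal point, pixels), "xyz" and "attitude" of the camera in the world; the wrist camera has in their place "mount" (4x4, takes a point from camera to tool coordinates, whose origin is the TCP and whose axes are the tool frame's). Camera axes: x right, y down, z forward; pixel columns grow to the right and rows downward; lengths in m; the calibration is good to about 2 mm. A picture is of the moment at which its call begins: read the wrist's pose just before it.
- arm.finish_job(): hands the job in, once; it reports no verdict.
Trained networks look in the newest picture that a camera, given by its name, has taken for a name from the list of things; names that differ only in an ending like _2 or _b are one class to them, and where a whole thing is asked for, a point or a joint stands for the part that bears it (a point fixed in the world has none). Each returns a list of dicts, best first, with "confidence" (0 to 1); they miss things now and then, are a little off and sometimes report something else, mostly with a low value. They report only what shows in the picture. A call takes as long as a camera call.
- find_in(camera, label): "at" ([x, y, z] in m, in the coordinates of the camera as it stood for that picture, good to about 4 mm: the middle of the surface that is visible of it).
- cut_out(camera, label): "region" (420x560 bool, what is visible of it).
- pinpoint(camera, label): "at" ([x, y, z] in m, in the coordinates of the camera as it stood for that picture, good to about 4 mm: a listed point, or the origin of a listed thing).
The state is a dict: "t": time; "qpos": joint angles; "qvel": joint speeds; "effort": joint torques, N m; "position": TCP position; "ee_rot": TCP orientation; "contact_force": force on the tool from outside, world axes, zero at the start; "wrist_torque": the same for the moment, N m; "gripper_width": finger opening in m.
Only numpy, scipy, OpenCV 4.12 (cv2) and the standard library are available. Lean on these libraries where they do the work, as an engineer would, in place of code of your own. Each camera call takes 0.05 s, during which the arm holds its last target. There are 200 camera calls.

### The job

Of the three spare keys on the hook rail only one is any good: take the key with the whole, straight blade off its hook, leaving the snapped one and the bent one hanging. Put it into the lock of the grey medicine box until its shoulder is right home; the pins are sticky, so rock the key a little clockwise and back under light pressure rather than forcing it down. Then turn it a quarter clockwise so that the lid springs up, and finish still gripping the key and holding it turned, because the lock springs back; do not shift anything else on the counter.

Things in the scene. Friction and masses are not known exactly. Their poses are not given: they have to be found in the camera images.
- key: the sound key, 45 g: black head 32 mm wide (y), 9 thick (x), 36 tall (z 0 to 36), with a 12 mm wide hole from z 18 to 32; straight flat steel blade 12 mm wide (y), 4 thick (x), down -z. Origin: centre of the head's underside (the shoulder), z up the head. It works either way round. Starts on any of the three hooks, blade down
- key_tip (a point): end of the sound key's blade, 38 mm below the key's origin; the last 4 mm are narrowed to 8 x 2.6 mm
- key_snapped: spare with the same head whose blade has snapped off: a 15 mm stub is left. Same origin and axes. Useless; hangs on another hook
- key_bent: spare with the same head whose blade is bent about 43 degrees out of its flat (towards -x) 15 mm below the head. Same origin and axes. Useless; hangs on the remaining hook
- rail: hook rail, fixed: wooden foot 75 x 300 x 14 mm (origin: centre of its underside), steel posts 10 mm thick at y -140 and +140 up to z 139, between them a cross bar 8 mm thick along y at x 0, z 132, carrying three 4 mm hook wires at y -85, 0, +85 that run towards -x. A key hangs on each, faces towards -x and +x, origin at z 88
- hook1 (a point): point on the middle hook wire where its key hangs, 118 mm above the counter; axes as the rail. The wires run level to x -12 mm from here, their tips turn up 4 mm at x -15. To take a key off: raise it 6 to 8 mm, draw it towards -x by 30 mm or more, then lift. The other hooks are 85 mm to either side (y)
- lockbox: grey sheet-steel medicine box, fixed, 100 mm tall, 190 mm wide (y). Origin on the counter straight below the lock. Its front deck (x -45 to +45) is fixed and carries the lock; behind it (x 47 to 227) is the lid with a 22 mm high wire handle in its middle
- keyhole (a point): centre of the lock's face, 106 mm above the counter, 6 above the deck; axes as the box (x to its back, z up along the lock's axis); does not turn. With the lock shut the slot is 13.5 mm along x, 5.5 along y, mouth flared 3 mm all round: the key goes straight down, its y along this x (either way). Home: key's origin no more than 1.5 mm above this point
- plug (a joint): turn of the lock's plug, rad: 0 shut, grows clockwise seen from above, stop at 1.6. A spring turns it back (0.05 to 0.07 N m). It turns only with the key home; short of that it plays from 0 to about 0.28. The blade has up to 0.15 rad of play in the slot, so turn the key that much further. Bolt clear of the lid from about 1.1
- pin: sprung pin in the plug below the slot, out of sight (origin on the lock's axis). The tip meets it 15 mm short of home; spring 2.3 to 4.3 N. It catches there unless the plug is turned 0.1 to 0.28, then catches from 7 to 2 mm short unless the plug is let back to near 0. Rock the key about 0.4 rad clockwise and back, pressing with 8 to 15 N; pressing straight down fails
- lid (a joint): lid hinge at the back of the box, rad, 0 shut; when the bolt is drawn the lid springs up by itself to about 0.1 (front edge 18 mm up)
- jar_a: bystander: spice jar, 45 mm across, 92 mm tall, stands in front between the hook rail and the box; origin at the centre of its underside
- jar_b: bystander: spice jar of the same size, front left; origin at the centre of its underside
- jar_c: bystander: spice jar of the same size, front right; origin at the centre of its underside
- oil: bystander: oil bottle, 68 mm across, 238 mm tall, behind the hook rail; origin at the centre of its underside
- onion_a: bystander: onion, 74 mm across, 74 mm tall, right of the box; origin at the centre of its underside
- onion_b: bystander: onion of the same size, in front of the hook rail; origin at the centre of its underside
- salt: bystander: small glass bowl, 74 mm across, 55 mm tall, right of the box; origin at the centre of its underside

How it is judged:
By the outcome, as a careful person would: the job done as asked, in the order asked, and still so for the second after the job is handed in, while the arm keeps its last pose, push and grip.
It also fails if it takes over 64 s, if anything falls off the work surface, if the arm or the gripper's body presses on something with over 40 N, if the wrist force passes 120 N, or if a joint passes its speed limit or range.

## Working session

There is one attempt and no reset: what is moved stays moved. The work goes in short steps, Python scripts to look and compute and a tool call to move; the robot and the scene stay as the last step left them, time stands still between calls to the robot, and variables do not carry over. Pictures are saved under pics/ and viewed, on a budget of 10 in all, crops included, one or two more only if the job needs it, and the job is handed in when it is done.

Besides the shell and the picture viewer there is one more tool, called after "Call:" by a JSON object that holds its "op" and its "data", one argument or row to a line. move_arm: Moves the arm, as the interface text tells. Its arguments: {"type":"object","properties":{"increments":{"type":"array","items":{"type":"array","items":{"type":"array","items":{"type":"number"}}}},"gripper":{"type":"number"}},"required":["increments"]}

```bash
mkdir -p pics; ls
cat > h.py <<'E'
import numpy as np, cv2
from rig import arm, get_image, find_in, cut_out, pinpoint
def look(cam):
    s=arm.state(); im=get_image(cam)
    if cam=="wrist":
        T=np.eye(4);T[:3,:3]=s["ee_rot"];T[:3,3]=s["position"];T=T@np.array(im["mount"])
        R,p=T[:3,:3],T[:3,3]
    else: R,p=np.array(im["attitude"]),np.array(im["xyz"])
    f=210/np.tan(np.radians(im["fovy"])/2)
    return im,R,p,f
def cloud(im,R,p,f):
    d=im["depth"];v,u=np.mgrid[:420,:560]
    P=np.stack([(u-im["cx"])*d/f,(v-im["cy"])*d/f,d],-1)
    return P@R.T+p
def save(im,n,crop=None,k=1):
    a=im["pixels"][...,::-1]
    if crop: a=a[crop[0]:crop[1],crop[2]:crop[3]]
    cv2.imwrite("pics/"+n,cv2.resize(a,None,fx=k,fy=k,interpolation=cv2.INTER_CUBIC))
E
python3 - <<'E'
from h import *
np.set_printoptions(precision=4,suppress=True)
ims=[]
for c in ["scene","top"]:
    im,R,p,f=look(c); ims.append(im["pixels"])
    print(c,p,R.tolist() if 0 else R[:,2],f)
    for l in ["key","key_snapped","key_bent","rail","hook1","lockbox","keyhole","jar_a","oil","onion_a","salt"]:
        for fn in ((pinpoint,) if l in("hook1","keyhole") else (pinpoint,find_in)):
            for r in fn(c,l)[:3]:
                print(l,fn.__name__,round(r["confidence"],2),R@np.array(r["at"])+p)
cv2.imwrite("pics/s.png",ims[0][...,::-1]);cv2.imwrite("pics/t.png",ims[1][...,::-1])
E
```

```text
pics
scene [ 1.4309 -0.4869  0.725 ] [-0.7452  0.399  -0.5343] 442.295181225725
key call 0.7 [0.5658 0.2061 0.0891]
key call 0.67 [0.5683 0.2034 0.0983]
key call 0.65 [ 0.3786 -0.4432  0.0696]
key_snapped call 0.58 [0.5655 0.1191 0.0846]
key_snapped call 0.55 [0.5689 0.1155 0.1014]
key_snapped call 0.29 [ 0.5513 -0.19    0.0994]
key_bent call 0.59 [0.568  0.2877 0.0893]
key_bent call 0.46 [0.5712 0.2833 0.0989]
key_bent call 0.37 [0.5927 0.1561 0.0164]
rail call 0.9 [0.5932 0.2011 0.0016]
rail call 0.59 [0.7718 0.0749 0.0005]
rail call 0.71 [0.5962 0.1549 0.014 ]
hook1 call 0.74 [0.5647 0.2029 0.1199]
lockbox call 0.96 [ 0.5485 -0.1876 -0.0064]
lockbox call 0.89 [ 0.7091 -0.2047  0.0959]
keyhole call 0.87 [ 0.5478 -0.1917  0.1052]
jar_a call 0.98 [ 0.3871 -0.0148  0.0018]
jar_a call 0.89 [ 0.3601 -0.4429  0.0036]
jar_a call 0.67 [ 0.4112  0.4395 -0.0024]
jar_a call 0.88 [ 0.377  -0.4463  0.0689]
jar_a call 0.83 [ 0.4033 -0.0216  0.0629]
jar_a call 0.73 [0.4239 0.4262 0.065 ]
oil call 0.92 [ 0.7714  0.0724 -0.0006]
oil call 0.85 [0.7842 0.0587 0.1204]
onion_a call 0.96 [0.3885 0.1556 
[... 878 characters left out ...]
02 ]
keyhole call 0.55 [0.5738 0.1155 0.0898]
jar_a call 0.74 [ 0.3602 -0.4526  0.005 ]
jar_a call 0.56 [ 0.4087  0.4375 -0.0024]
jar_a call 0.48 [ 0.3928 -0.0175  0.0017]
jar_a call 0.68 [0.4099 0.4302 0.0892]
jar_a call 0.52 [ 0.3888 -0.0169  0.0932]
jar_a call 0.51 [ 0.3609 -0.44    0.0879]
oil call 0.88 [ 0.7715  0.0742 -0.0029]
oil call 0.4 [0.388  0.157  0.0004]
oil call 0.97 [0.7557 0.069  0.1504]
onion_a call 0.78 [ 0.6164 -0.4761 -0.0013]
onion_a call 0.67 [0.3898 0.1528 0.001 ]
onion_a call 0.48 [0.5713 0.1996 0.0478]
onion_a call 0.97 [ 0.6142 -0.4713  0.0543]
onion_a call 0.95 [0.3879 0.1574 0.0594]
salt call 0.55 [ 0.454  -0.4756  0.    ]
salt call 0.94 [ 0.4601 -0.4863  0.0204]
```

```bash
python3 -c "
import cv2,numpy as np
a=cv2.imread('pics/s.png');b=cv2.imread('pics/t.png');print(a.shape)"
```

```text
(420, 560, 3)
```

View pics/s.png

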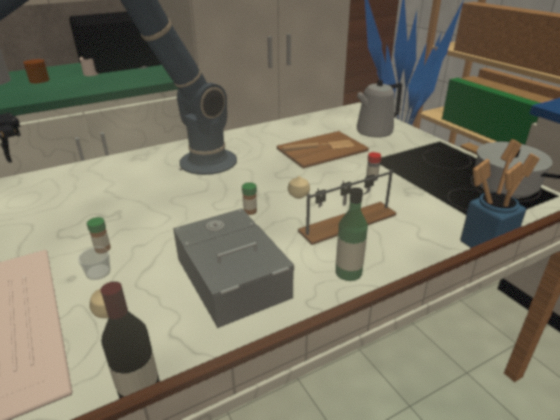

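View pics/t.png

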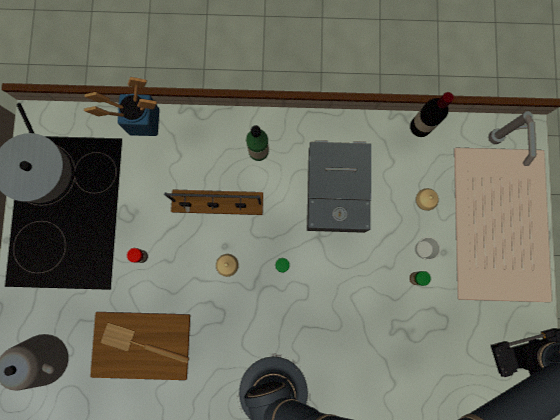

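The scene view shows the rail with three keys at about (320,195), (346,187) and (369,182), and the box lock at (214,226). The top view shows the lock at (340,214) and the rail at (217,203). I'll zoom in on the keys and read the state.

Run:
```python
from h import *
np.set_printoptions(precision=4,suppress=True)
s=arm.state();print(s["ee_rot"],s["position"],s["qpos"],s["gripper_width"],s["t"],arm.tcp_to_grasp,[a for a in dir(arm) if a[0]!='_'])
im=get_image("wrist");print(im["mount"],im["fovy"])
im,R,p,f=look("scene");save(im,"s2.png",(165,245,295,405),7)
C=cloud(im,R,p,f)
# keys: points between z .07 and .126 near the hooks
m=(C[...,0]>.54)&(C[...,0]<.60)&(C[...,1]>.05)&(C[...,1]<.36)&(C[...,2]>.04)&(C[...,2]<.15)
P=C[m]
for y in (.117,.204,.287):
    for z in np.arange(.04,.14,.01):
        Q=P[(abs(P[:,1]-y)<.03)&(abs(P[:,2]-z)<.005)]
        if len(Q):print(y,z.round(3),len(Q),Q.mean(0),np.ptp(Q,0))
```

```text
[[ 0.2723 -0.9622  0.    ]
 [-0.9622 -0.2723 -0.0001]
 [ 0.0001  0.     -1.    ]] [ 0.1838 -0.6495  0.2226] [ 1.2661  0.4686 -0.0486  1.5325  0.0241  1.141  -0.0823] 0.08722860160979662 2.1 -0.0187 ['MotionError', 'finish_job', 'state', 'tcp_to_grasp']
[[ 1.     -0.     -0.0003 -0.0002]
 [ 0.0001  0.9539  0.3003 -0.0842]
 [ 0.0002 -0.3003  0.9539 -0.163 ]
 [ 0.      0.      0.      1.    ]] 58.62521638838571
0.117 0.07 1 [0.5685 0.1147 0.0749] [0. 0. 0.]
0.117 0.08 10 [0.5695 0.1154 0.0801] [0.0042 0.0118 0.0049]
0.117 0.09 25 [0.5708 0.1151 0.0914] [0.0066 0.0316 0.0094]
0.117 0.1 32 [0.5711 0.116  0.1001] [0.0091 0.0306 0.0094]
0.117 0.11 23 [0.5706 0.1115 0.108 ] [0.0133 0.0312 0.0081]
0.117 0.12 21 [0.5682 0.1152 0.1221] [0.0354 0.0328 0.0067]
0.117 0.13 42 [0.5901 0.1184 0.1319] [0.0306 0.0575 0.0096]
0.204 0.05 3 [0.5673 0.2028 0.0514] [0.0031 0.0045 0.0038]
0.204 0.06 14 [0.5682 0.1997 0.0602] [0.0093 0.0146 0.0094]
0.204 0.07 14 [0.5687 0.2015 0.0702] [0.0081 0.0129 0.0098]
0.204 0.08 9 [0.5686 0.2006 0.0796] [0.0054 0.0109 0.0074]
0.204 0.09 23 [0.5701 0.1985 0.0908] [0.0087 0.0291 0.0098]
0.204 0.1 31 [0.5699 0.199  0.1001] [0.0085 0.0302 0.009 ]
0.204 0.11 18 [0.5695 0.1972 0.1074] [0.0083 0.0309 0.0076]
0.204 0.12 24 [0.5695 0.2009 0.1228] [0.0357 0.0274 0.0072]
0.204 0.13 33 [0.5899 0.2006 0.1316] [0.0297 0.0597 0.0096]
0.287 0.06 5 [0.5563 0.2837 0.0614] [0.0063 0.0087 0.0062]
0.287 0.07 6 [0.5651 0.2842 0.0696] [0.005  0.0142 0.0059]
0.287 0.08 15 [0.5678 0.2847 0.0797] [0.0089 0.0149 0.0097]
0.287 0.09 19 [0.5699 0.2836 0.0916] [0.0037 0.0313 0.0087]
0.287 0.1 30 [0.5693 0.2849 0.0995] [0.0104 0.033  0.0093]
0.287 0.11 18 [0.5691 0.283  0.1076] [0.0097 0.0283 0.0084]
0.287 0.12 25 [0.5683 0.2869 0.1225] [0.0362 0.0311 0.0072]
0.287 0.13 34 [0.5906 0.284  0.132 ] [0.0317 0.0577 0.0098]
```

View pics/s2.png

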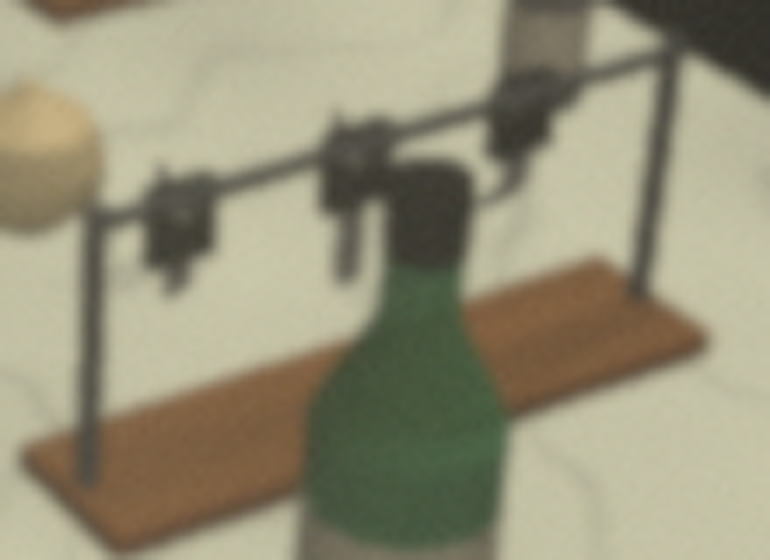

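The close-up shows the straight blade on the middle hook (345,245), the snapped stub on the right hook (175,280), and the bent blade on the left hook (505,185). The depth profile and the networks say the same. The middle key hangs at about (0.566, 0.201). I'll grip it by its narrow edges, with the jaws along y. First I move above it.

Call:
{"op": "move_arm", "data": {
  "increments": [
    [[1, 1, 0.1, 0, 0, -0.27], [1, 1, 0.1, 0, 0, -0.27], [1, 1, 0.1, 0, 0, -0.27], [1, 1, 0.1, 0, 0, -0.27], [1, 1, 0.1, 0, 0, -0.27], [1, 1, 0.1, 0, 0, -0.27], [1, 1, 0.1, 0, 0, -0.27], [1, 1, 0.1, 0, 0, -0.27], [1, 1, 0.1, 0, 0, -0.27], [1, 1, 0.1, 0, 0, -0.27], [1, 1, 0.1, 0, 0, -0.27], [1, 1, 0.1, 0, 0, -0.27]]
  ]
}}

```text
t: 3.2
position: [0.4849, -0.3481, 0.253]
ee_rot: [[-0.008, -1.0, 0.0], [-1.0, 0.008, -0.0], [0.0, -0.0, -1.0]]
contact_force: [0.7, -0.6, -0.2]
gripper_width: 0.0871
```

Call:
{"op": "move_arm", "data": {
  "increments": [
    [[0.15, 1, 0, 0, 0, 0], [0.15, 1, 0, 0, 0, 0], [0.15, 1, 0, 0, 0, 0], [0.15, 1, 0, 0, 0, 0], [0.15, 1, 0, 0, 0, 0], [0.15, 1, 0, 0, 0, 0], [0.15, 1, 0, 0, 0, 0], [0.15, 1, 0, 0, 0, 0], [0.15, 1, 0, 0, 0, 0], [0.15, 1, 0, 0, 0, 0], [0.15, 1, 0, 0, 0, 0], [0.15, 1, 0, 0, 0, 0]]
  ]
}}

```text
t: 4.2
position: [0.5289, -0.0483, 0.2528]
ee_rot: [[-0.007, -1.0, 0.0], [-1.0, 0.007, -0.0], [0.0, -0.0, -1.0]]
contact_force: [0.9, 0.0, -0.5]
gripper_width: 0.0872
```

Call:
{"op": "move_arm", "data": {
  "increments": [
    [[0.15, 1, 0, 0, 0, 0], [0.15, 1, 0, 0, 0, 0], [0.15, 1, 0, 0, 0, 0], [0.15, 1, 0, 0, 0, 0], [0.15, 1, 0, 0, 0, 0], [0.15, 1, 0, 0, 0, 0], [0.15, 1, 0, 0, 0, 0], [0.15, 1, 0, 0, 0, 0], [0.15, 1, 0, 0, 0, 0], [0.15, 0.9, 0, 0, 0, 0], [0, 0, 0, 0, 0, 0], [0, 0, 0, 0, 0, 0]]
  ],
  "gripper": 0.3
}}

```text
t: 5.2
position: [0.566, 0.1995, 0.2525]
ee_rot: [[-0.004, -1.0, -0.0], [-1.0, 0.004, 0.0], [-0.0, 0.0, -1.0]]
contact_force: [-0.0, -0.4, 1.4]
gripper_width: 0.0611
```

Run:
```python
from h import *
np.set_printoptions(precision=4,suppress=True)
im,R,p,f=look("wrist");save(im,"w1.png")
for l in ["key","key_snapped","key_bent","hook1","rail"]:
    for r in pinpoint("wrist",l)[:2]: print(l,round(r["confidence"],2),R@np.array(r["at"])+p)
C=cloud(im,R,p,f)
m=(C[...,0]>.54)&(C[...,0]<.62)&(C[...,1]>.05)&(C[...,1]<.36)&(im["depth"]>0)
P=C[m]
for y in (.115,.2,.285):
    Q=P[(abs(P[:,1]-y)<.03)&(P[:,2]>.12)&(P[:,2]<.128)&(P[:,0]<.58)]
    if len(Q):
        print(y,len(Q),Q.mean(0),Q.min(0),Q.max(0))
        # head only : points wider than wire
        H=Q[abs(Q[:,1]-np.median(Q[:,1]))>.004]; print("  head",len(H),H.mean(0),np.percentile(H,[3,97],axis=0))
        if len(H)>20: print("  slope dx/dy",np.polyfit(H[:,1],H[:,0],1)[0])
```

```text
key 0.94 [0.5691 0.2031 0.0907]
key_snapped 0.66 [0.5704 0.1192 0.0866]
key_bent 0.61 [0.5675 0.2868 0.0924]
hook1 0.91 [0.5687 0.2048 0.1193]
rail 0.81 [0.5918 0.2046 0.003 ]
0.115 533 [0.5697 0.1179 0.1239] [0.5532 0.1015 0.1201] [0.5797 0.1333 0.1268]
  head 336 [0.5709 0.118  0.1243] [[0.5663 0.1029 0.1214]
 [0.5748 0.1328 0.1259]]
  slope dx/dy 0.0006518096029336399
0.2 514 [0.5692 0.2022 0.1239] [0.5537 0.1867 0.12  ] [0.58   0.2177 0.1261]
  head 328 [0.5701 0.2021 0.1243] [[0.5658 0.1876 0.1225]
 [0.574  0.2169 0.1258]]
  slope dx/dy 0.001964782748659665
0.285 548 [0.5686 0.2865 0.124 ] [0.5534 0.2708 0.12  ] [0.5796 0.3033 0.1265]
  head 350 [0.5693 0.2864 0.1243] [[0.5645 0.2716 0.1218]
 [0.5733 0.3018 0.1259]]
  slope dx/dy -0.0030021543401309706
```

View pics/w1.png

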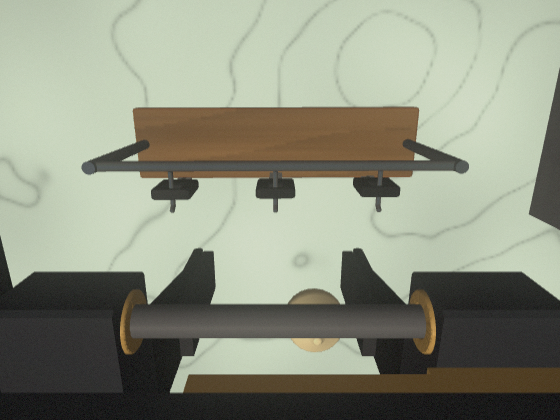

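The picture shows the three keys under the bar at (175,188), (275,188) and (377,186), with the middle one between the fingers. Depth puts its head at (0.570, 0.202). I'll descend and grip.

Call:
{"op": "move_arm", "data": {
  "increments": [
    [[0.1, 0.1, -0.8, 0, 0, 0], [0, 0, -0.8, 0, 0, 0], [0, 0, -0.8, 0, 0, 0], [0, 0, -0.8, 0, 0, 0], [0, 0, -0.8, 0, 0, 0], [0, 0, -0.8, 0, 0, 0], [0, 0, -0.8, 0, 0, 0], [0, 0, -0.8, 0, 0, 0], [0, 0, 0, 0, 0, 0], [0, 0, 0, 0, 0, 0]]
  ]
}}

```text
t: 6.33
position: [0.5685, 0.1997, 0.092]
ee_rot: [[-0.008, -1.0, -0.002], [-1.0, 0.008, -0.001], [0.001, 0.002, -1.0]]
contact_force: [0.2, 0.7, -0.3]
gripper_width: 0.0609
```

Call:
{"op": "move_arm", "data": {
  "increments": [
    [[0, 0, 0, 0, 0, 0], [0, 0, 0, 0, 0, 0], [0, 0, 0, 0, 0, 0], [0, 0, 0, 0, 0, 0], [0, 0, 0, 0, 0, 0], [0, 0, 0, 0, 0, 0], [0, 0, 0, 0, 0, 0], [0, 0, 0, 0, 0, 0]]
  ],
  "gripper": 1
}}

```text
t: 7.0
position: [0.5691, 0.2006, 0.093]
ee_rot: [[-0.007, -1.0, 0.001], [-1.0, 0.007, 0.0], [-0.0, -0.001, -1.0]]
contact_force: [-0.3, -0.5, 2.7]
gripper_width: 0.0316
```

Call:
{"op": "move_arm", "data": {
  "increments": [
    [[0, 0, 0.14, 0, 0, 0], [0, 0, 0.14, 0, 0, 0], [0, 0, 0, 0, 0, 0], [-0.4, 0, 0, 0, 0, 0], [-0.4, 0, 0, 0, 0, 0], [-0.4, 0, 0, 0, 0, 0], [-0.4, 0, 0, 0, 0, 0], [0, 0, 0, 0, 0, 0]]
  ]
}}

```text
t: 7.67
position: [0.5257, 0.2006, 0.0994]
ee_rot: [[-0.005, -1.0, -0.002], [-1.0, 0.005, -0.001], [0.001, 0.002, -1.0]]
contact_force: [-1.2, 0.2, -0.0]
gripper_width: 0.0316
```

Run:
```python
from h import *
print(arm.state()["contact_force"],arm.state()["gripper_width"])
im,R,p,f=look("wrist");save(im,"w2.png")
```

```text
[-1.15838703  0.16118319 -0.0162788 ] 0.031577035586939764
```

View pics/w2.png

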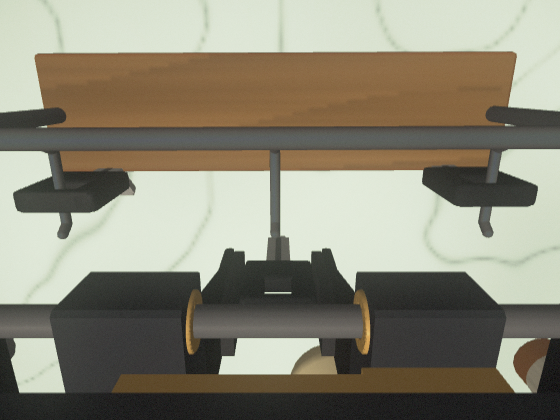

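The sound key is off its hook in the jaws at (277,270). The other two still hang at (75,190) and (480,185). I'll lift and carry it to above the lock, turning +90°.

Call:
{"op": "move_arm", "data": {
  "increments": [
    [[-0.2, 0, 0.5, 0, 0, 0], [0, 0, 1, 0, 0, 0], [0, 0, 1, 0, 0, 0], [0, 0, 1, 0, 0, 0.5], [0, -0.5, 0.9, 0, 0, 1], [0, -1, 0.6, 0, 0, 1], [0, -1, 0, 0, 0, 1], [0, -1, 0, 0, 0, 1], [0, -1, 0, 0, 0, 1], [0, -1, 0, 0, 0, 1], [0, -1, 0, 0, 0, 1], [0, -1, 0, 0, 0, 1]]
  ]
}}

```text
t: 8.72
position: [0.524, 0.0118, 0.2257]
ee_rot: [[0.673, -0.739, 0.002], [-0.739, -0.673, -0.0], [0.001, -0.001, -1.0]]
contact_force: [0.4, 0.4, -0.2]
gripper_width: 0.0316
```

Call:
{"op": "move_arm", "data": {
  "increments": [
    [[0.2, -1, 0, 0, 0, 1], [0.2, -1, 0, 0, 0, 1], [0.2, -1, 0, 0, 0, 1], [0.2, -1, 0, 0, 0, 1], [0.2, -1, 0, 0, 0, 1], [0.1, -1, 0, 0, 0, 1], [0, -1, 0, 0, 0, 1], [0, -1, 0, 0, 0, 1], [0, -0.2, 0, 0, 0, 1], [0, 0, 0, 0, 0, 0.5], [0, 0, 0, 0, 0, 0], [0, 0, 0, 0, 0, 0]]
  ]
}}

```text
t: 9.72
position: [0.5515, -0.192, 0.2253]
ee_rot: [[1.0, -0.008, 0.001], [-0.008, -1.0, 0.0], [0.001, -0.0, -1.0]]
contact_force: [-0.3, 0.3, -1.3]
gripper_width: 0.0316
```

Run:
```python
from h import *
np.set_printoptions(precision=4,suppress=True)
s=arm.state();ee=np.array(s["ee_rot"]);tp=np.array(s["position"])
for c in ["wrist","scene","top"]:
    im,R,p,f=look(c)
    if c=="wrist":
        save(im,"w3.png"); C=cloud(im,R,p,f)
        print("mount-tool"); 
    for l in ["keyhole","key","key_tip","lockbox"]:
        for r in pinpoint(c,l)[:1]:
            w=R@np.array(r["at"])+p; print(c,l,round(r["confidence"],2),w,"tool",ee.T@(w-tp))
    if c!="scene":
        r=cut_out(c,"lockbox")
        if r:
            C=cloud(im,R,p,f); m=r[0]["region"]&(abs(C[...,2]-.1)<.006); P=C[m]
            rect=cv2.minAreaRect((P[:,:2]*1000).astype(np.float32)); print(c,"box rect",rect,len(P))
    if c=="wrist":
        T=(C-tp)@ee
        for z0 in np.arange(-.045,.05,.01):
            m=(abs(T[...,0])<.014)&(abs(T[...,1])<.015)&(abs(T[...,2]-z0)<.005)&(im["depth"]>0)
            Q=T[m]
            if len(Q)>5: print("key z",z0.round(3),len(Q),Q.mean(0),Q.min(0),Q.max(0))
```

```text
mount-tool
wrist keyhole 0.76 [ 0.5532 -0.187   0.1075] tool [ 0.0015 -0.005   0.1178]
wrist key 0.65 [ 0.5495 -0.1919  0.2204] tool [-0.002  -0.0001  0.0049]
wrist key_tip 0.8 [ 0.5506 -0.1923  0.1821] tool [-0.001   0.0003  0.0432]
wrist lockbox 0.59 [ 0.55   -0.1885 -0.0017] tool [-0.0018 -0.0034  0.227 ]
wrist box rect ((646.4911499023438, -188.07376098632812), (194.0985565185547, 276.9645690917969), 89.82215118408203) 66390
key z -0.035 600 [ 0.0001 -0.0029 -0.0313] [-0.014  -0.0048 -0.0329] [ 0.014  -0.0005 -0.03  ]
key z -0.025 541 [-0.0007 -0.0039 -0.0255] [-0.014 -0.005 -0.03 ] [ 0.014  -0.0012 -0.02  ]
key z -0.015 946 [ 0.0004 -0.0021 -0.014 ] [-0.0139 -0.005  -0.0199] [ 0.014   0.0049 -0.01  ]
key z -0.005 587 [ 0.0001 -0.0041 -0.0052] [-0.0139 -0.0051 -0.01  ] [ 0.014  -0.0031 -0.    ]
key z 0.005 179 [ 0.0002 -0.0034  0.0032] [-0.0137 -0.0046  0.    ] [ 0.0139 -0.001   0.01  ]
key z 0.015 189 [ 0.0013 -0.0016  0.0149] [-0.0048 -0.0023  0.01  ] [ 0.0072 -0.001   0.02  ]
key z 0.025 159 [ 0.0011 -0.0016  0.0249] [-0.0047 -0.0024  0.02  ] [ 0.0069 -0.0005  0.03  ]
key z 0.035 115 [ 0.0014 -0.0016  0.0341] [-0.0044 -0.0025  0.0301] [ 0.0072 -0.001   0.0385]
key z 0.045 25 [ 0.0015 -0.0007  0.0417] [-0.0021 -0.0014  0.0403] [ 0.0049 -0.0001  0.0443]
scene keyhole 0.7 [ 0.5473 -0.1916  0.1061] tool [-0.0044 -0.0003  0.1192]
scene key 0.51 [ 0.55   -0.1883  0.2245] tool [-0.0015 -0.0037  0.0008]
scene key_tip 0.58 [ 0.5521 -0.1908  0.1844] tool [ 0.0006 -0.0012  0.0409]
scene lockbox 0.78 [ 0.5505 -0.1917 -0.0076] tool [-0.0012 -0.0003  0.2329]
top keyhole 0.61 [ 0.5511 -0.1917  0.1032] tool [-0.0005 -0.0003  0.1221]
top key 0.6 [0.5682 0.2885 0.088 ] tool [ 0.0125 -0.4806  0.1374]
top lockbox 0.56 [ 0.5513 -0.1908  0.0021] tool [-0.0004 -0.0011  0.2232]
top box rect ((646.22314453125, -185.9444122314453), (192.7315673828125, 278.7724304199219), 89.5840072631836) 3020
```

View pics/w3.png

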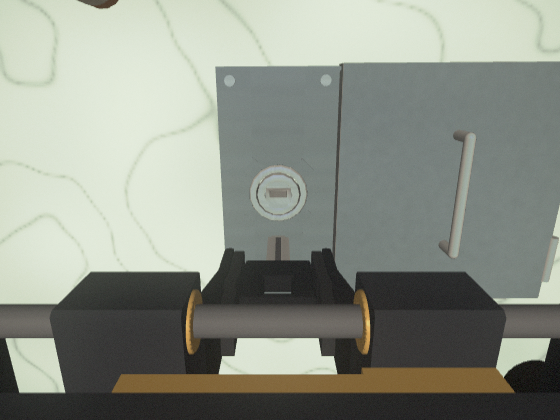

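The picture shows the lock ring centred near (278,193), with the slot's long side along x, and the blade at (278,247) between the fingers. I'll measure the slot against the blade in this same camera, so calibration errors cancel.

Run:
```python
from h import *
np.set_printoptions(precision=4,suppress=True)
s=arm.state();ee=np.array(s["ee_rot"]);tp=np.array(s["position"])
im,R,p,f=look("wrist");print(tp)
C=cloud(im,R,p,f);T=(C-tp)@ee
# rectified map of the lock face plane in tool xy, 0.2 mm/px
zf=tp[2]-.106
def rect(zp,x0,x1,y0,y1,k=.0002):
    X,Y=np.meshgrid(np.arange(x0,x1,k),np.arange(y0,y1,k))
    Wp=tp+np.stack([X,Y,np.full_like(X,zp)],-1)@ee.T
    c=(Wp-p)@R
    return cv2.remap(im["pixels"],(c[...,0]/c[...,2]*f+im["cx"]).astype(np.float32),(c[...,1]/c[...,2]*f+im["cy"]).astype(np.float32),cv2.INTER_CUBIC)
a=rect(zf,-.025,.025,-.03,.02)
cv2.imwrite("pics/slot.png",cv2.resize(a[...,::-1],None,fx=2.4,fy=2.4))
# height of ring/deck around the slot by depth
for nm,r0,r1 in(("ring",.012,.019),("deck",.025,.035)):
    d=np.hypot(T[...,0]-.0015,T[...,1]+.005); m=(d>r0)&(d<r1)&(abs(C[...,2]-.103)<.01); print(nm,np.median(C[m][:,2]),m.sum())
m=(abs(T[...,0])<.016)&(T[...,1]<.02)&(T[...,1]>-.02)&(im["depth"]>0)&(C[...,2]<.1)&(C[...,2]>.05)
print("pit",T[m].mean(0),T[m].min(0),T[m].max(0),m.sum())
g=cv2.cvtColor(a,cv2.COLOR_RGB2GRAY)
c=cv2.HoughCircles(cv2.GaussianBlur(g,(5,5),0),cv2.HOUGH_GRADIENT,1,50,param1=60,param2=25,minRadius=60,maxRadius=115);
if c is not None:
    for q in c[0][:3]: print("circ tool x,y,r mm",-25+.2*q[0],-30+.2*q[1],.2*q[2])
```

```text
[ 0.5514 -0.192   0.2246]
ring 0.1061771847241898 989
deck 0.10083059172898606 2884
pit [0.0008 0.002  0.1326] [-0.0156 -0.0199  0.1246] [0.0154 0.0194 0.1613] 117
circ tool x,y,r mm 1.7000008 -4.5 17.460001
```

View pics/slot.png

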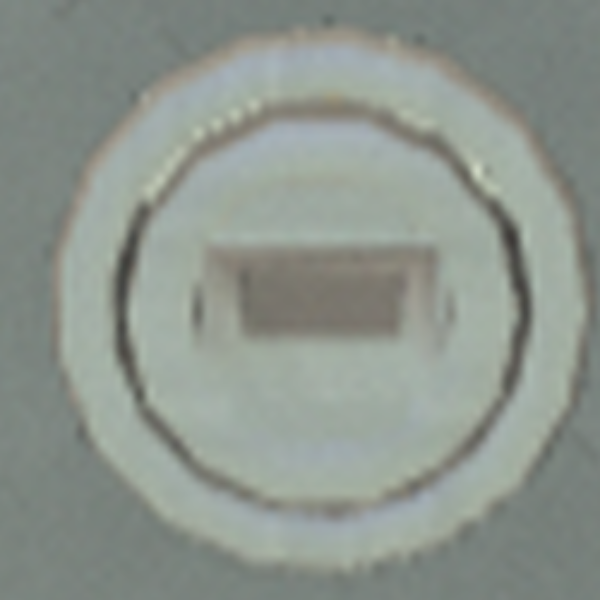

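The rectified view puts the slot centre at tool (+1.9, −4.3) mm, against the blade at (+1.3, +0.4) mm. I'll go down to about 9 mm above the face, correct part-way, and re-measure from close.

Call:
{"op": "move_arm", "data": {
  "increments": [
    [[0, 0.03, -0.5, 0, 0, 0.0], [0, 0.03, -0.5, 0, 0, 0], [0, 0.03, -0.5, 0, 0, 0], [0, 0.03, -0.5, 0, 0, 0], [0, 0, -0.4, 0, 0, 0], [0, 0, -0.2, 0, 0, 0], [0, 0, 0, 0, 0, 0], [0, 0, 0, 0, 0, 0]]
  ]
}}

```text
t: 11.28
position: [0.5514, -0.189, 0.1593]
ee_rot: [[1.0, -0.007, -0.0], [-0.007, -1.0, 0.0], [-0.0, -0.0, -1.0]]
contact_force: [0.2, 0.2, 0.6]
gripper_width: 0.0316
```

```bash
cat > m.py <<'E'
from h import *
import sys
np.set_printoptions(precision=4,suppress=True)
s=arm.state();ee=np.array(s["ee_rot"]);tp=np.array(s["position"])
im,R,p,f=look("wrist");print(tp)
C=cloud(im,R,p,f);T=(C-tp)@ee
zf=tp[2]-.106
def rect(zp,x0,x1,y0,y1,k=.0002):
    X,Y=np.meshgrid(np.arange(x0,x1,k),np.arange(y0,y1,k))
    Wp=tp+np.stack([X,Y,np.full_like(X,zp)],-1)@ee.T
    c=(Wp-p)@R
    return cv2.remap(im["pixels"],(c[...,0]/c[...,2]*f+im["cx"]).astype(np.float32),(c[...,1]/c[...,2]*f+im["cy"]).astype(np.float32),cv2.INTER_CUBIC)
a=rect(zf,-.025,.025,-.03,.02)
cv2.imwrite("pics/%s.png"%sys.argv[1],cv2.resize(a[...,::-1],None,fx=2.4,fy=2.4))
for z0 in np.arange(.01,.05,.01):
    m=(abs(T[...,0])<.012)&(abs(T[...,1])<.012)&(abs(T[...,2]-z0)<.005)&(im["depth"]>0);Q=T[m]
    if len(Q)>5: print("blade z",z0.round(3),len(Q),np.median(Q,0),Q.min(0),Q.max(0))
E
python3 m.py slot2
```

```text
[ 0.5514 -0.189   0.1593]
blade z 0.01 148 [ 0.0009 -0.0016  0.0113] [-0.0048 -0.0024  0.0069] [ 0.007  -0.0008  0.015 ]
blade z 0.02 175 [ 0.0014 -0.0016  0.0199] [-0.0046 -0.0024  0.015 ] [ 0.0072 -0.0009  0.0248]
blade z 0.03 147 [ 0.0014 -0.0016  0.0299] [-0.0047 -0.0022  0.0251] [ 0.0071 -0.001   0.035 ]
blade z 0.04 68 [ 0.0011 -0.0013  0.0374] [-0.0044 -0.0022  0.035 ] [ 0.0072 -0.0002  0.0438]
```

View pics/slot2.png

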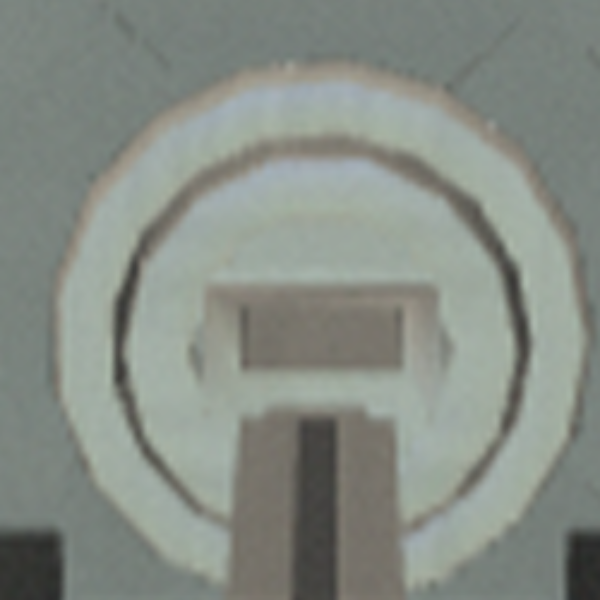

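The close view gives the slot centre at tool (+1.95, −0.55) mm and the blade at (+1.3, +0.6) mm. I'll correct by dx +0.65 and dy +1.1 mm, then lower gently into the flare.

Call:
{"op": "move_arm", "data": {
  "increments": [
    [[0.026, 0.045, 0, 0, 0, 0], [0, 0, -0.15, 0, 0, 0], [0, 0, -0.15, 0, 0, 0], [0, 0, -0.15, 0, 0, 0], [0, 0, -0.1, 0, 0, 0], [0, 0, 0, 0, 0, 0], [0, 0, 0, 0, 0, 0]]
  ]
}}

```text
t: 11.92
position: [0.5519, -0.1879, 0.1456]
ee_rot: [[1.0, -0.007, -0.0], [-0.007, -1.0, 0.0], [-0.0, -0.0, -1.0]]
contact_force: [0.2, 0.4, 0.3]
gripper_width: 0.0317
```

Call:
{"op": "move_arm", "data": {
  "increments": [
    [[0, 0, -0.1, 0, 0, 0], [0, 0, -0.1, 0, 0, 0], [0, 0, -0.1, 0, 0, 0], [0, 0, -0.1, 0, 0, 0], [0, 0, 0, 0, 0, 0], [0, 0, 0, 0, 0, 0]]
  ]
}}

```text
t: 12.42
position: [0.5519, -0.1878, 0.1356]
ee_rot: [[1.0, -0.007, -0.0], [-0.007, -1.0, 0.0], [-0.0, -0.0, -1.0]]
contact_force: [-0.4, -0.0, -0.3]
gripper_width: 0.0314
```

The tip is about 13 mm into the slot with no side force. I'll carry on down to the pin.

Call:
{"op": "move_arm", "data": {
  "increments": [
    [[0, 0, -0.1, 0, 0, 0], [0, 0, -0.1, 0, 0, 0], [0, 0, -0.1, 0, 0, 0], [0, 0, -0.1, 0, 0, 0], [0, 0, 0, 0, 0, 0], [0, 0, 0, 0, 0, 0]]
  ]
}}

```text
t: 12.92
position: [0.552, -0.1878, 0.1259]
ee_rot: [[1.0, -0.007, -0.0], [-0.007, -1.0, -0.0], [-0.0, 0.0, -1.0]]
contact_force: [-0.2, 0.2, 0.6]
gripper_width: 0.0317
```

Call:
{"op": "move_arm", "data": {
  "increments": [
    [[0, 0, -0.05, 0, 0, 0], [0, 0, -0.05, 0, 0, 0], [0, 0, 0, 0, 0, 0], [0, 0, 0, 0, 0, 0]]
  ]
}}

```text
t: 13.25
position: [0.5522, -0.1879, 0.1253]
ee_rot: [[1.0, -0.007, 0.0], [-0.007, -1.0, -0.001], [0.0, 0.001, -1.0]]
contact_force: [-4.2, 0.6, 12.2]
gripper_width: 0.0318
```

The pin is met at TCP z ≈ 0.1255 with 12 N. I'll rock clockwise by 0.4 rad, then follow down.

Call:
{"op": "move_arm", "data": {
  "increments": [
    [[0, 0, 0, 0, 0, -0.9], [0, 0, 0, 0, 0, -0.9], [0, 0, 0, 0, 0, -0.9], [0, 0, 0, 0, 0, -0.9], [0, 0, 0, 0, 0, -0.9], [0, 0, 0, 0, 0, 0], [0, 0, 0, 0, 0, 0]]
  ]
}}

```text
t: 13.83
position: [0.553, -0.1876, 0.1251]
ee_rot: [[0.921, -0.389, 0.002], [-0.389, -0.921, -0.001], [0.002, -0.0, -1.0]]
contact_force: [-2.0, 0.8, 8.5]
gripper_width: 0.0316
```

Call:
{"op": "move_arm", "data": {
  "increments": [
    [[0, 0, -0.04, 0, 0, 0], [0, 0, -0.04, 0, 0, 0], [0, 0, 0, 0, 0, 0], [0, 0, 0, 0, 0, 0]]
  ]
}}

```text
t: 14.17
position: [0.553, -0.1876, 0.123]
ee_rot: [[0.921, -0.389, 0.002], [-0.389, -0.921, -0.001], [0.002, -0.0, -1.0]]
contact_force: [-1.0, 2.0, 9.0]
gripper_width: 0.0316
```

It is passing the first catch, at a steady 9 N. I'll continue down.

Call:
{"op": "move_arm", "data": {
  "increments": [
    [[0, 0, -0.05, 0, 0, 0], [0, 0, -0.05, 0, 0, 0], [0, 0, -0.05, 0, 0, 0], [0, 0, 0, 0, 0, 0], [0, 0, 0, 0, 0, 0]]
  ]
}}

```text
t: 14.58
position: [0.553, -0.1876, 0.1194]
ee_rot: [[0.921, -0.389, 0.002], [-0.389, -0.921, -0.001], [0.002, -0.0, -1.0]]
contact_force: [-2.0, 1.3, 9.9]
gripper_width: 0.0315
```

Call:
{"op": "move_arm", "data": {
  "increments": [
    [[0, 0, -0.05, 0, 0, 0], [0, 0, -0.05, 0, 0, 0], [0, 0, 0, 0, 0, 0], [0, 0, 0, 0, 0, 0]]
  ]
}}

```text
t: 14.92
position: [0.5531, -0.1876, 0.1179]
ee_rot: [[0.921, -0.389, 0.002], [-0.389, -0.921, -0.001], [0.002, 0.0, -1.0]]
contact_force: [-4.5, 1.6, 16.4]
gripper_width: 0.0321
```

The second catch is reached at z ≈ 0.1178. I'll rock back to zero and press on.

Call:
{"op": "move_arm", "data": {
  "increments": [
    [[0, 0, 0, 0, 0, 0.9], [0, 0, 0, 0, 0, 0.9], [0, 0, 0, 0, 0, 0.9], [0, 0, 0, 0, 0, 0.9], [0, 0, 0, 0, 0, 0.9], [0, 0, 0, 0, 0, 0.2], [0, 0, 0, 0, 0, 0]]
  ]
}}

```text
t: 15.5
position: [0.5525, -0.1879, 0.116]
ee_rot: [[1.0, 0.011, 0.002], [0.011, -1.0, -0.0], [0.002, 0.0, -1.0]]
contact_force: [-0.5, 0.5, 3.1]
gripper_width: 0.0317
```

Call:
{"op": "move_arm", "data": {
  "increments": [
    [[0, 0, -0.05, 0, 0, 0], [0, 0, -0.05, 0, 0, 0], [0, 0, 0, 0, 0, 0], [0, 0, 0, 0, 0, 0]]
  ]
}}

```text
t: 15.83
position: [0.5525, -0.1878, 0.1125]
ee_rot: [[1.0, 0.01, 0.001], [0.01, -1.0, 0.0], [0.001, -0.0, -1.0]]
contact_force: [1.3, 0.5, 3.8]
gripper_width: 0.0314
```

Call:
{"op": "move_arm", "data": {
  "increments": [
    [[0, 0, -0.05, 0, 0, 0], [0, 0, -0.05, 0, 0, 0], [0, 0, -0.02, 0, 0, 0], [0, 0, 0, 0, 0, 0], [0, 0, 0, 0, 0, 0]]
  ]
}}

```text
t: 16.25
position: [0.5526, -0.1878, 0.1106]
ee_rot: [[1.0, 0.011, 0.001], [0.011, -1.0, -0.001], [0.001, 0.001, -1.0]]
contact_force: [-1.9, 0.8, 10.0]
gripper_width: 0.0319
```

Call:
{"op": "move_arm", "data": {
  "increments": [
    [[0, 0, -0.05, 0, 0, 0], [0, 0, 0, 0, 0, 0], [0, 0, 0, 0, 0, 0]]
  ]
}}

```text
t: 16.5
position: [0.5526, -0.1878, 0.1103]
ee_rot: [[1.0, 0.01, 0.001], [0.01, -1.0, -0.001], [0.001, 0.001, -1.0]]
contact_force: [-4.5, 0.5, 16.2]
gripper_width: 0.0319
```

The key is home: stiff, and 15 mm below where it met the pin. I'll ease slightly and turn clockwise.

Call:
{"op": "move_arm", "data": {
  "increments": [
    [[0, 0, 0.03, 0, 0, -0.9], [0, 0, 0, 0, 0, -0.9], [0, 0, 0, 0, 0, -0.9], [0, 0, 0, 0, 0, -0.9], [0, 0, 0, 0, 0, -0.9], [0, 0, 0, 0, 0, -0.9], [0, 0, 0, 0, 0, -0.9], [0, 0, 0, 0, 0, -0.9], [0, 0, 0, 0, 0, -0.9], [0, 0, 0, 0, 0, -0.9], [0, 0, 0, 0, 0, 0]]
  ]
}}

```text
t: 17.42
position: [0.5532, -0.1881, 0.1106]
ee_rot: [[0.713, -0.701, 0.003], [-0.701, -0.713, -0.001], [0.003, -0.001, -1.0]]
contact_force: [-0.5, 0.3, 10.1]
gripper_width: 0.0315
```

```bash
python3 -c "
from rig import arm;s=arm.state();print(s['wrist_torque'],s['qpos'],s['contact_force'])"
```

```text
[0.09743631 0.13454586 0.05796586] [ 0.50415489  0.46360918 -0.32638357  1.85213462  0.19238012  0.85350221
 -0.69422212] [-0.49758414  0.27937525 10.11328055]
```

The torque of 0.058 N m matches the plug spring, so the plug is turning. I'll continue to about 98°.

Call:
{"op": "move_arm", "data": {
  "increments": [
    [[0, 0, 0, 0, 0, -0.9], [0, 0, 0, 0, 0, -0.9], [0, 0, 0, 0, 0, -0.9], [0, 0, 0, 0, 0, -0.9], [0, 0, 0, 0, 0, -0.9], [0, 0, 0, 0, 0, -0.9], [0, 0, 0, 0, 0, -0.9], [0, 0, 0, 0, 0, -0.9], [0, 0, 0, 0, 0, -0.9], [0, 0, 0, 0, 0, -0.9], [0, 0, 0, 0, 0, -0.9], [0, 0, 0, 0, 0, -0.8]]
  ]
}}

```text
t: 18.42
position: [0.5532, -0.1892, 0.1106]
ee_rot: [[-0.141, -0.99, 0.003], [-0.99, 0.141, -0.002], [0.002, -0.003, -1.0]]
contact_force: [-1.1, -1.3, 10.1]
gripper_width: 0.0318
```

Call:
{"op": "move_arm", "data": {
  "increments": [
    [[0, 0, 0, 0, 0, 0], [0, 0, 0, 0, 0, 0], [0, 0, 0, 0, 0, 0], [0, 0, 0, 0, 0, 0], [0, 0, 0, 0, 0, 0], [0, 0, 0, 0, 0, 0]]
  ]
}}

```text
t: 18.92
position: [0.5532, -0.1892, 0.1105]
ee_rot: [[-0.138, -0.99, 0.003], [-0.99, 0.138, -0.002], [0.002, -0.003, -1.0]]
contact_force: [-0.7, -1.7, 10.2]
gripper_width: 0.0317
```

Run:
```python
from h import *
np.set_printoptions(precision=4,suppress=True)
s=arm.state();print(s['wrist_torque'],s['qpos'],s['contact_force'],np.degrees(np.arctan2(s['ee_rot'][1][0],s['ee_rot'][0][0])))
im,R,p,f=look("wrist");a=im["pixels"];im2,R2,p2,f2=look("scene")
cv2.imwrite("pics/end.png",np.hstack([cv2.resize(a,(400,300)),cv2.resize(im2["pixels"][150:315,150:370],(400,300))])[...,::-1])
for i,(im,R,p,f) in enumerate([(im,R,p,f),(im2,R2,p2,f2)]):
    C=cloud(im,R,p,f)
    for x in (.605,.65,.72,.76):
        m=(abs(C[...,0]-x)<.008)&(abs(abs(C[...,1]+.188)-.06)<.02)&(C[...,2]>.08)&(C[...,2]<.135)
        print(i,x,m.sum(),np.median(C[m][:,2]) if m.any() else None)
```

```text
[-0.1611  0.1266  0.0945] [ 0.337   0.4441 -0.1049  1.8621  0.0626  0.8349 -1.5087] [-0.6732 -1.7243 10.2371] -97.91902496704657
0 0.605 5398 0.11899170506940972
0 0.65 8623 0.11449887594531913
0 0.72 0 None
0 0.76 0 None
1 0.605 130 0.11888235234194566
1 0.65 159 0.11419113924705337
1 0.72 180 0.1069460485980177
1 0.76 209 0.10281316263254925
```

View pics/end.png

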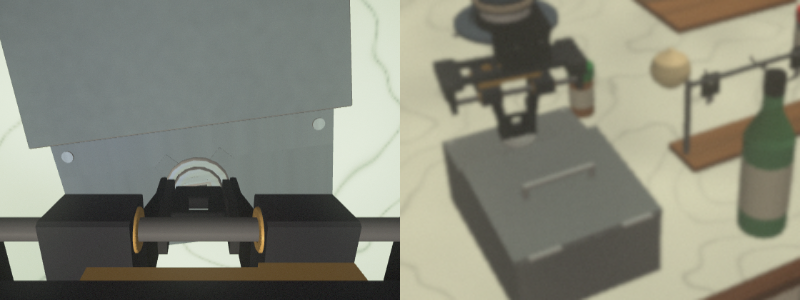

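The picture shows the lid sprung up, its front edge overlapping the deck (left half, y≈130), and the gripper still on the key. Depth puts the lid at 0.119 m near the front, falling to 0.103 m at the back, which is about 0.1 rad. I'm handing the job in while holding.

```bash
python3 -c "
from rig import arm;print(arm.finish_job());s=arm.state();print(s['t'],s['gripper_width'],s['contact_force'])"
```

```text
the job is handed in; nothing more can be done
None
the job is handed in; nothing more can be done
```

The medicine box is open. The sound key is home in the lock, still gripped and held turned. The job was handed in at about 19 s of the 64 s, with no verdict reported.

- **Key choice:** the sound key was on the middle hook. A close-up picture, a depth profile and the networks all agreed. The snapped and bent keys still hung on their hooks in a wrist picture taken just after the key came off.
- **Insertion:** the key met the pin 15 mm short of home. I rocked it 0.4 rad clockwise and back to pass both catches. The push was mostly 8 to 12 N, reaching about 16 N at the second catch and on the final seating check. The key then sat stiff, 15 mm below where it first met the pin.
- **Turn and lid:** the gripper is turned 98° clockwise, with about 10 N down and 0.09 N m of holding torque. The lid measured 0.119 m near its front edge and 0.103 m towards the hinge, so it has sprung to about 0.1 rad.

**Disagreement:** the scene and top cameras put the keyhole about 4 to 5 mm further to −y than the wrist camera. I went with the close wrist view, and the key entered with no side force.

**Not re-checked:** I did not measure the bystanders or the two spare keys again at the end. I saw no force reading that suggested contact with any of them.

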